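# Find the gear that matches the master and run it on the mesh tester

## Robot

A 6-joint arm with a two-finger parallel gripper is mounted at the origin on the work surface. World frame = base frame: x ahead of the robot, y to its left, z up, the work surface at z = 0. Lengths are in m, angles in rad, forces in N, time in s.
With the tool pointing down it reaches from about 0.15 to 0.775 m from the base axis. Payload 6.1 kg.
Tool frame: the origin (TCP) lies midway between the tips of the shut fingers; the grasp point (between the pads) lies 19 mm behind it; z points along the fingers, x is the direction in which the jaws open and shut, and the axes are right-handed (so a half turn about z gives the same grasp; the last joint's range is limited). The gripper opens to 85 mm and grips with 20 to 120 N. Pads are 22 mm wide; open, the fingers measure 114 mm over their backs; the gripper's body (76 mm by 85 mm) begins 54 mm behind the grasp point. The pads swing forward as they close: fully open they stand 13 mm farther back than shut.
Start: joints at [-1.175, 0.126, -0.04, 1.405, 0, 1.571], TCP at [0.202, -0.484, 0.231] pointing down, gripper open.
Joint ranges: [-2.72, 2.72], [-0.95, 1.95], [-1.27, 1.35], [-1.78, 2.02], [-1.46, 1.47], [-3.14, 3.14]. Speed limits (rad/s): [2.39, 2.39, 3.01, 3.14, 3.14, 3.14].

## Interface

Orientations are given as a rotation vector (axis times angle).
In Python, from plant import r gives the robot as it stands.
- The arm moves only by the tool apply_moves, never from a script. Its argument "plan" is text: rows parted by semicolons, each of 7 numbers parted by spaces: the shift along the tool's x, y, z in units of 40 mm (1.0 is 40 mm), then the turn, a rotation vector about the tool's x, y, z in degrees, then the closure, from 0 (fully open) to 1 (shut). A call has exactly 10 rows; each row shifts and turns the commanded pose from where the row before left it, along the tool's axes as they then stand; what a row does not reach is not made up. A row lasts 1/12 s, in which the tool goes at most 41.7 mm and 7.16 degrees, less where a joint would pass 70% of its speed; a pose out of reach is approached as far as the arm can. A call is refused whole if a number of a shift passes 1 or a number of a turn 7.16, either way. A call with a gripper value outside its range is refused whole. The fingers move at their own pace and stop on an object; "newtons" is the grip in N (left out, the last holds). Time passes only in rows, so rows that do not move let the fingers close, or fill a call up. It gives the time, the measured TCP pose, the force and the opening at its end, in the units of the state.
- r.get_state(): the state, without advancing time (a new reading comes with each control period).
- r.capture(name): name is "scene" or "top" or "wrist"; returns the picture (480x640x3 uint8, blue, green, red); there is no depth.
- r.get_calibration(name): a dict with "mtx" (3x3 intrinsics, pixels), "world_to_cam" (4x4, takes a point from world to camera coordinates). Camera axes: x right, y up, looking along -z (the intrinsics and any distortion apply to the point x, -y, -z); pixel columns grow to the right and rows downward; lengths in m; the calibration is good to about 2 mm. A picture is of the moment at which its call begins: read the wrist's pose just before it. get_calibration takes no time and is no camera call; for the wrist camera it gives the pose at the moment of the call.
- r.close_job(): hands the job in, once; it reports no verdict.
The state is a dict: "time": time; "joint_positions": joint angles; "joint_vel": joint speeds; "joint_efforts": joint torques, N m; "ee_pos": TCP position; "tcp_rot": TCP orientation; "force": force on the tool from outside, world axes, zero at the start; "wrist_torque": the same for the moment, N m; "grip_width": finger opening in m.
Only numpy, scipy, OpenCV 4.12 (cv2) and the standard library are available. Lean on these libraries where they do the work, as an engineer would, in place of code of your own. Each camera call takes 0.05 s, during which the arm holds its last target.

## Task

Among the three loose gears find the one with as many teeth as the master gear on the sloping tester, and set it on the tester's bare post, fully down on the deck with its teeth in mesh with the master: feel for the gap gently, do not force it. Then turn it in place so that it drives the master until the pointer lines up with the index rib, and let go, leaving the gear seated. Keep the hand off the tester, its master gear and its pointer, and leave the other gears and the things on the table where they are.

Things in the scene. Friction and masses are not known exactly. Their poses are not given: they have to be found in the camera images.
- gear_9: loose gear with 9 teeth (wrong), plain aluminium, 100 mm over the teeth, 20 mm thick (teeth 2 to 20 mm above the underside), 0.3 to 0.55 kg, with a hexagonal boss on top (36 mm across flats, its top 56 mm above the underside; a flat faces its x axis and every 60 degrees on) and a six-sided bore right through, 22 mm across flats. Origin: centre of its underside, z up its axis.
- gear_12: loose gear with 12 teeth, the match, plain aluminium, 100 mm over the teeth, 20 mm thick (teeth 2 to 20 mm above the underside), 0.3 to 0.55 kg, with a hexagonal boss on top (36 mm across flats, its top 56 mm above the underside; a flat faces its x axis and every 60 degrees on) and a six-sided bore right through, 22 mm across flats. Origin: centre of its underside, z up its axis. One tooth lies on its x axis.
- gear_16: loose gear with 16 teeth (wrong), plain aluminium, 100 mm over the teeth, 20 mm thick (teeth 2 to 20 mm above the underside), 0.3 to 0.55 kg, with a hexagonal boss on top (36 mm across flats, its top 56 mm above the underside; a flat faces its x axis and every 60 degrees on) and a six-sided bore right through, 22 mm across flats. Origin: centre of its underside, z up its axis.
- deck: grey deck, 136 x 226 mm, of the fixed mesh tester, sloping 30 degrees with its face towards the robot. Origin: foot of the bare post on the deck's face, about 58 mm over the table. z: along the post, square to the deck; x: up the slope, away from the robot; y: along the deck to the master gear, whose axis is 88 mm off. A gear stopped by the master's teeth has its underside 19 mm above the deck.
- post_tip (a point): tip of the bare steel post, 34 mm above the deck along the deck's z; the post is 18 mm in diameter and its last 7 mm is a cone.
- master_top (a point): on the axis of the steel master gear (fixed point, does not turn), at its upper face 21 mm above the deck; its cap ends at 29 mm. 12 teeth like gear_12's, 100 mm over the teeth. It turns stiffly (0.3 N m) and stays where left. How its teeth stand is not told: a gear drops in once it is turned by up to one pitch, 30 degrees; the free play is about 3 degrees either way.
- pointer_tip (a point): tip of the thin dark pointer, 75 mm from the master's axis, 25 mm above the deck. It turns with the master but was set on it at random, so does not show its teeth. It starts 20 to 85 degrees short of the index rib and must go clockwise seen from above: turn the gear on the post counter-clockwise by the same angle plus a few degrees of play.
- index (a point): where the pointer's tip must come: the point just inside the small dark upright index rib at the deck's edge, 75 mm from the master's axis and 25 mm above the deck, on the side away from the post and up the slope.
- jar: glass jar with white lid, 54 mm wide, 70 mm tall, origin under its centre; bystander.
- brush: brush, 170 mm long, lying along its x; bystander.
- spatula: spatula, 190 mm long, lying along its x; bystander.
- tape: full roll of paper tape, 84 mm across, 22 mm tall; bystander.
- stone: terracotta fragment, 120 by 50 by 45 mm; bystander.
- can: white closed can, 68 mm across, 80 mm tall; bystander.
- driver: screwdriver, 180 mm long, lying along its x; bystander.
Things that resemble listed ones, but are neither listed nor needed, are in the scene too. Leave any orange look-alike of the gear_12 alone.

How it is judged:
On the way, in this order (a step that is already met when the one before it is completed fails the run):
1. the 12-tooth gear is fully down on the post, in mesh, with the pointer still well short of the index (z of gear_12 in the frame of deck between -0.004 and 0.004 m and distance between gear_12 and deck below 0.0055 m and angle between the z axis of gear_12 and the z axis of deck, either way round below 0.08 rad and angle between gear_12's own z axis and vertical below 0.8 rad and distance between pointer_tip and index above 0.013 m), for 0.2 s.
2. the pointer has been driven to the index with the gear seated (z of gear_12 in the frame of deck between -0.004 and 0.004 m and distance between gear_12 and deck below 0.0055 m and angle between the z axis of gear_12 and the z axis of deck, either way round below 0.08 rad and angle between gear_12's own z axis and vertical below 0.8 rad and distance between pointer_tip and index below 0.009 m), for 0.2 s.
At the end, for the whole second after the job is handed in: The 12-tooth gear is let go, at rest and flat on the deck round the post (underside within 4 mm of the deck, centre within 5.5 mm of the post's foot, axes within 0.08 rad), in mesh with the master, and the pointer's tip is within 9 mm of the index point (all of step 2 and linear speed of gear_12 below 0.02 m/s and angular speed of gear_12 below 0.1 rad/s); the robot touches nothing.
It fails at once if the hand or arm presses on the tester, its master gear or its pointer with more than 3 N (contact force between any of the fingers, the arm and deck above 3 N).
It fails at once if the gear is forced against the tester with more than 150 N (contact force between gear_12 and deck above 150 N).
It fails at once if another gear is moved by more than 30 mm (distance of any of gear_9, gear_16 from where it was at the start of the episode above 0.03 m).
It fails at once if a bystander is moved by more than 30 mm (distance of any of jar, brush, spatula, tape, stone, can, driver from where it was at the start of the episode above 0.03 m).
It also fails if it takes over 64 s, if anything falls off the work surface, if the arm or the gripper's body presses on something with over 40 N, if the wrist force passes 120 N, or if a joint passes its speed limit or range.

## Working session

There is one attempt and no reset: what is moved stays moved. The work goes in short steps, Python scripts to look and compute and a tool call to move; the robot and the scene stay as the last step left them, time stands still between calls to the robot, and variables do not carry over. Pictures are saved under pics/ and viewed, and the job is handed in when it is done.

Besides the shell and the picture viewer there is one more tool, called after ">>>" in YAML: its name, and indented under it one key for each argument. apply_moves: Moves the arm, as the interface text tells. Its arguments: {"type":"object","properties":{"plan":{"type":"string"},"newtons":{"type":"number"}},"required":["plan"]}

```bash
ls; mkdir -p pics; python3 - <<'E'
from plant import r
import cv2
s=r.get_state(); print(s)
for n in("scene","top","wrist"):
    im=r.capture(n); cv2.imwrite(f"pics/{n}0.png",im)
    c=r.get_calibration(n); print(n,c)
E
```

```text
pics
{'time': 0.0, 'joint_positions': array([-1.17497158e+00,  1.26410736e-01, -4.05907846e-02,  1.40543520e+00,
       -3.96235482e-05,  1.57082387e+00]), 'joint_vel': array([-1.39831444e-03,  7.09751666e-05, -1.29266114e-04,  9.53008585e-04,
        1.53866561e-03, -1.88227514e-03]), 'joint_efforts': array([-1.34762777e-04, -4.35915077e+01,  3.52924204e+01,  1.73005345e-02,
       -7.56563077e-05,  5.56359097e-06]), 'ee_pos': array([ 0.20225363, -0.48402938,  0.23052025]), 'tcp_rot': array([-2.61410947e+00,  1.74084078e+00,  2.17861344e-03]), 'force': array([ 0.72178398,  0.22245786, -0.72032556]), 'wrist_torque': array([ 0.01270732,  0.00138678, -0.03139658]), 'grip_width': 0.08549733064761816}
scene {'mtx': array([[480.66235263,   0.        , 318.62536973],
       [  0.        , 480.66235263, 236.09428711],
       [  0.        ,   0.        ,   1.        ]]), 'world_to_cam': array([[ 0.72536236,  0.68836076, -0.00298509, -0.41174542],
       [-0.3956639 ,  0.42047282,  0.81648802,  0.14286328],
       [ 0.56329347, -0.59106858,  0.57735466, -1.44247934],
       [ 0.        ,  0. 
[... 293 characters left out ...]
98329481, -0.01543769,  0.18136428, -0.5435689 ],
       [-0.18150963, -0.00859025,  0.98335165, -1.18405242],
       [ 0.        ,  0.        ,  0.        ,  1.        ]])}
wrist {'mtx': array([[330.86232074,   0.        , 318.07543017],
       [  0.        , 330.86232074, 245.57871752],
       [  0.        ,   0.        ,   1.        ]]), 'world_to_cam': array([[ 3.84686927e-01, -9.23047013e-01, -4.23362352e-04,
        -5.24219719e-01],
       [ 8.73972223e-01,  3.64382116e-01, -3.21555946e-01,
         3.95214765e-02],
       [ 2.96965521e-01,  1.23328362e-01,  9.46890487e-01,
        -3.80783315e-01],
       [ 0.00000000e+00,  0.00000000e+00,  0.00000000e+00,
         1.00000000e+00]])}
```

View pics/scene0.png

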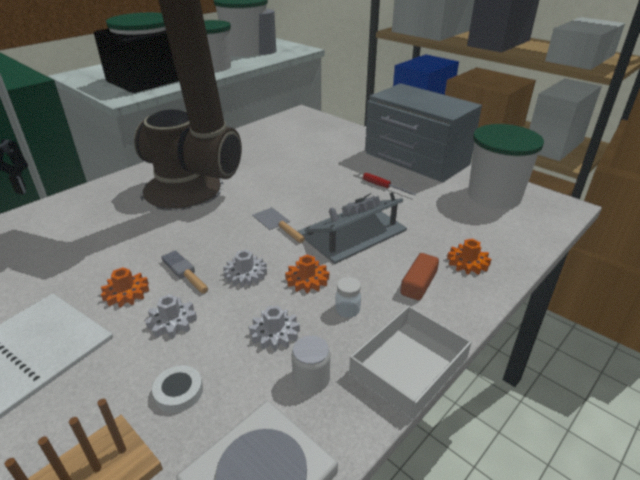

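View pics/top0.png

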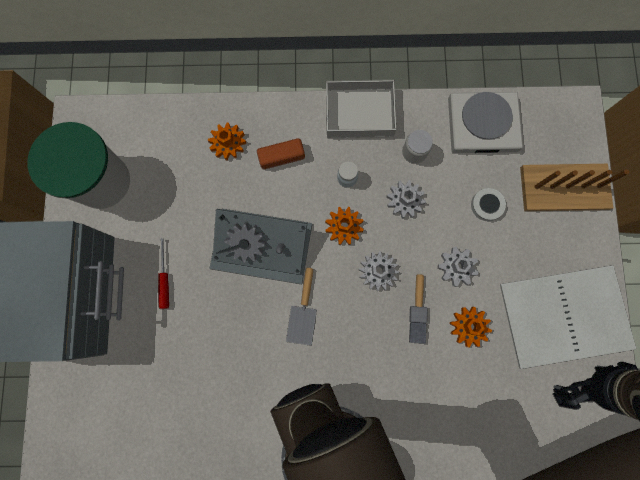

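View pics/wrist0.png

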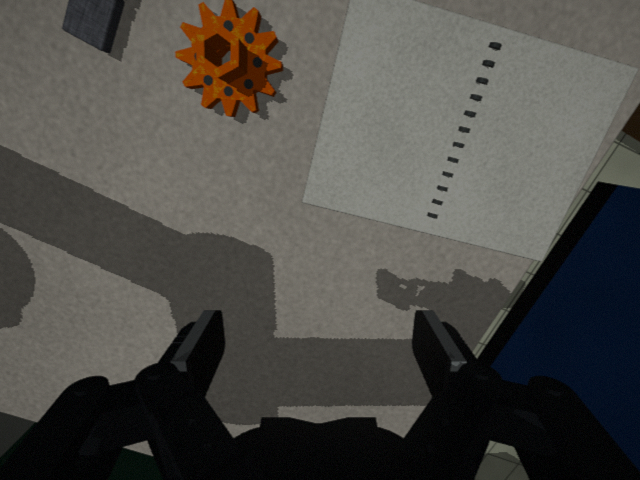

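```bash
python3 - <<'E'
import cv2,numpy as np
im=cv2.imread("pics/top0.png")
a=[cv2.resize(im[y-30:y+30,x-30:x+30],(260,260),interpolation=cv2.INTER_CUBIC) for x,y in((407,199),(379,270),(459,267))]
cv2.imwrite("pics/g.png",np.hstack(a))
cv2.imwrite("pics/t.png",cv2.resize(im[195:295,200:325],(750,600),interpolation=cv2.INTER_CUBIC))
E
```

```text
(no output)
```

View pics/g.png

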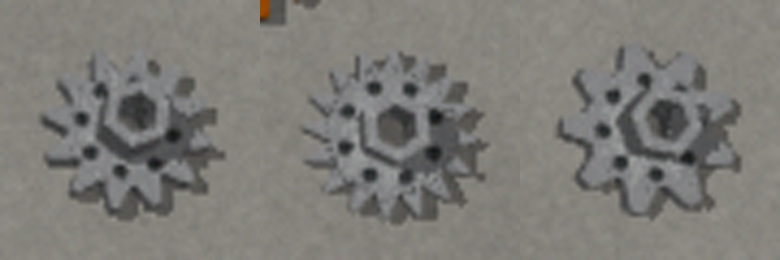

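View pics/t.png

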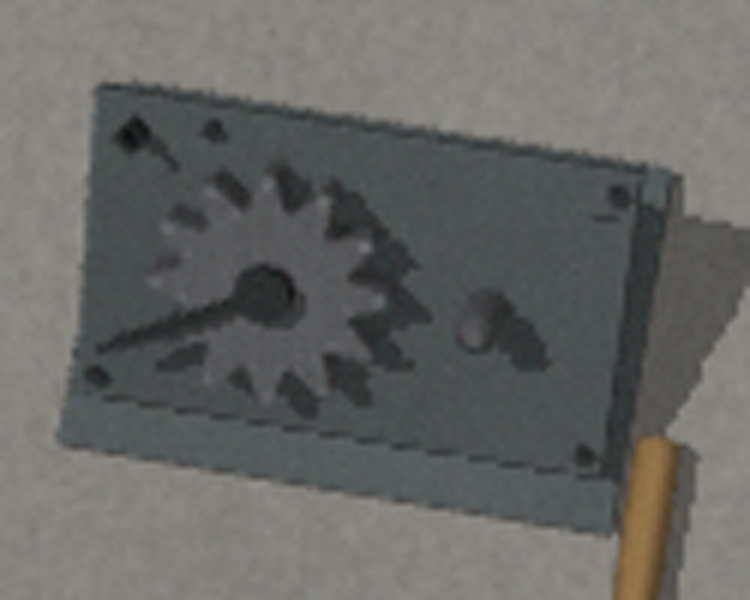

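```bash
cat > h.py <<'E'
import numpy as np,cv2
from plant import r
from scipy.spatial.transform import Rotation as R
def ray(c,u,v):
    K=c["mtx"];T=c["world_to_cam"]
    d=np.array([(u-K[0,2])/K[0,0],-(v-K[1,2])/K[1,1],-1.])
    Rm=T[:3,:3]; return -Rm.T@T[:3,3], Rm.T@d
def onz(c,u,v,z):
    o,d=ray(c,u,v); return o+d*(z-o[2])/d[2]
def proj(c,p):
    K=c["mtx"];T=c["world_to_cam"]
    q=T[:3,:3]@np.asarray(p)+T[:3,3]; return np.array([K[0,0]*q[0]/-q[2]+K[0,2],-K[1,1]*q[1]/-q[2]+K[1,2]])
def tri(*rs):
    A=0;b=0
    for o,d in rs:
        d=d/np.linalg.norm(d);P=np.eye(3)-np.outer(d,d);A=A+P;b=b+P@o
    x=np.linalg.solve(A,b); return x,[np.linalg.norm((np.eye(3)-np.outer(d,d)/(d@d))@(x-o)) for o,d in rs]
E
python3 - <<'E'
from h import *
c=r.get_calibration("top")
print("g12 boss",onz(c,408.6,194.4,.056))
print("g16",onz(c,260+0,0,0) is None, onz(c,379+(395-390)*60/260,270+(128-130)*60/260,.056), onz(c,459+(668-650)*60/260,267+(125-130)*60/260,.056))
f=lambda x,y:(200+x/6,195+y/6)
print("post tip",onz(c,*f(482,318),.0874))
print("master cap",onz(c,*f(268,293),.083))
for p in((97,345),):print("ptr tip",onz(c,*f(*p),.07))
print("index",onz(c,*f(133,133),.11))
im=cv2.imread("pics/scene0.png")
cv2.imwrite("pics/s.png",cv2.resize(im[180:265,290:420],(780,510),interpolation=cv2.INTER_CUBIC))
E
```

```text
g12 boss [ 0.63352653 -0.20523265  0.056     ]
g16 False [ 0.4456264  -0.12718911  0.056     ] [ 0.45166035 -0.32978286  0.056     ]
post tip [0.49776869 0.11399065 0.0874    ]
master cap [0.50993589 0.2006859  0.083     ]
ptr tip [0.49170948 0.27209514 0.07      ]
index [0.57086646 0.25098849 0.11      ]
```

View pics/s.png

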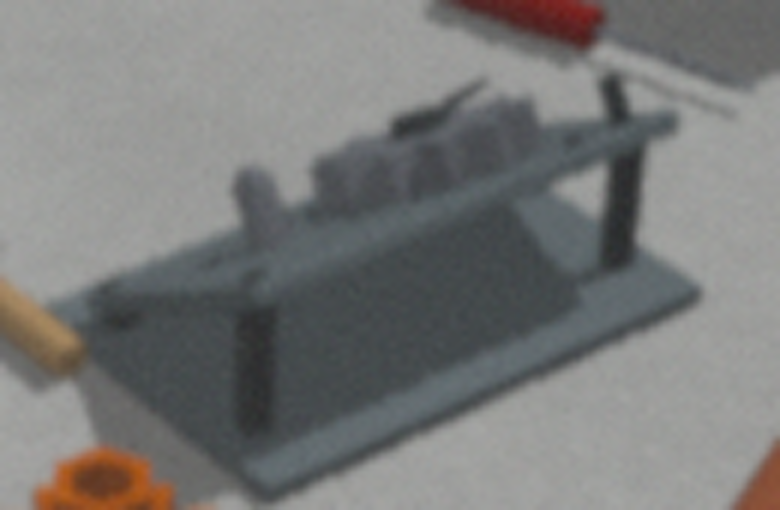

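```bash
cat >> h.py <<'E'
def pose():
    s=r.get_state(); return np.array(s["ee_pos"]),R.from_rotvec(s["tcp_rot"])
def sim(plan,p=None,q=None):
    if p is None:p,q=pose()
    for row in plan.split(";"):
        v=np.array(list(map(float,row.split())))
        p=p+q.apply(v[:3]*.04); q=q*R.from_rotvec(np.radians(v[3:6]))
    return p,q
def goto(pt,Q,p=None,q=None):
    if p is None:p,q=pose()
    d=q.inv().apply(np.asarray(pt)-p)/.04; w=np.degrees((q.inv()*Q).as_rotvec())
    print("units",np.round(d,3),"deg",np.round(w,2)); return d,w
def tool(zdir,xdir):
    z=np.asarray(zdir,float);z/=np.linalg.norm(z);x=np.asarray(xdir,float);x=x-z*(x@z);x/=np.linalg.norm(x)
    return R.from_matrix(np.column_stack([x,np.cross(z,x),z]))
def st():
    s=r.get_state();print("t",round(s["time"],2),"p",np.round(s["ee_pos"],4),"rv",np.round(s["tcp_rot"],3),"q",np.round(s["joint_positions"],3),"F",np.round(s["force"],1),"M",np.round(s["wrist_torque"],2),"w",round(s["grip_width"],4))
E
python3 - <<'E'
from h import *
for n in(12,13):
  p,q=sim(";".join(["0.2 -0.98 0 0 0 -3.7 0"]*n)); print(n,p,q.as_matrix()[:,0])
E
```

```text
12 [ 0.60157103 -0.23950153  0.23076494] [ 9.21040141e-01 -3.89466618e-01 -9.00805792e-04]
13 [ 0.62420647 -0.2065125   0.23079194] [ 9.44253569e-01 -3.29217993e-01 -8.42618953e-04]
```

>>> apply_moves:
  plan: "0.2 -0.98 0 0 0 -3.7 0;0.2 -0.98 0 0 0 -3.7 0;0.2 -0.98 0 0 0 -3.7 0;0.2 -0.98 0 0 0 -3.7 0;0.2 -0.98 0 0 0 -3.7 0;0.2 -0.98 0 0 0 -3.7 0;0.2 -0.98 0 0 0 -3.7 0;0.2 -0.98 0 0 0 -3.7 0;0.2 -0.98 0 0 0 -3.7 0;0.2 -0.98 0 0 0 -3.7 0"

```text
time: 0.98
ee_pos: [0.5517, -0.2997, 0.2307]
tcp_rot: [-3.033, 0.817, 0.001]
force: [0.1, -0.5, 0.2]
grip_width: 0.0852
```

>>> apply_moves:
  plan: "0.2 -0.98 0 0 0 -3.7 0;0.2 -0.98 0 0 0 -3.7 0;0 -0.6 0.2 0 0 -2 0;0 0 0.4 0 0 0 0;0 0 0.4 0 0 0 0;0 0 0 0 0 0 0;0 0 0 0 0 0 0;0 0 0 0 0 0 0;0 0 0 0 0 0 0;0 0 0 0 0 0 0"

```text
time: 1.82
ee_pos: [0.6113, -0.2183, 0.1925]
tcp_rot: [3.089, -0.571, 0.003]
force: [0.9, 0.2, 0.3]
grip_width: 0.0856
```

```bash
python3 - <<'E'
from h import *
st()
c=r.get_calibration("wrist"); im=r.capture("wrist"); cv2.imwrite("pics/w1.png",im); np.save("w1.npy",c,allow_pickle=True)
print(proj(c,[.6335,-.205,.056]),-c["world_to_cam"][:3,:3].T@c["world_to_cam"][:3,3])
E
```

```text
t 1.82 p [ 0.6113 -0.2183  0.1925] rv [ 3.089e+00 -5.710e-01  3.000e-03] q [-0.343  0.366  0.183  1.387  0.     1.594] F [0.9 0.2 0.3] M [ 0.01  0.02 -0.  ] w 0.0856
[335.14268664 211.51387232] [ 0.64213809 -0.13985688  0.33486767]
```

View pics/w1.png

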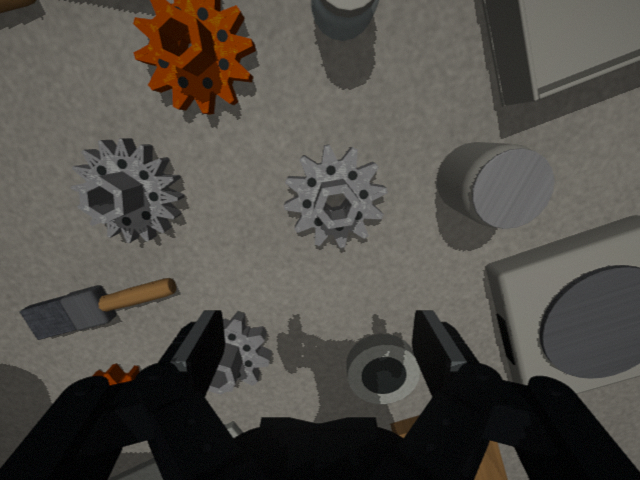

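```bash
python3 - <<'E'
import cv2
im=cv2.imread("pics/w1.png")
cv2.imwrite("pics/w1c.png",cv2.resize(im[137:257,275:395],(600,600),interpolation=cv2.INTER_CUBIC))
E
```

```text
(no output)
```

View pics/w1c.png

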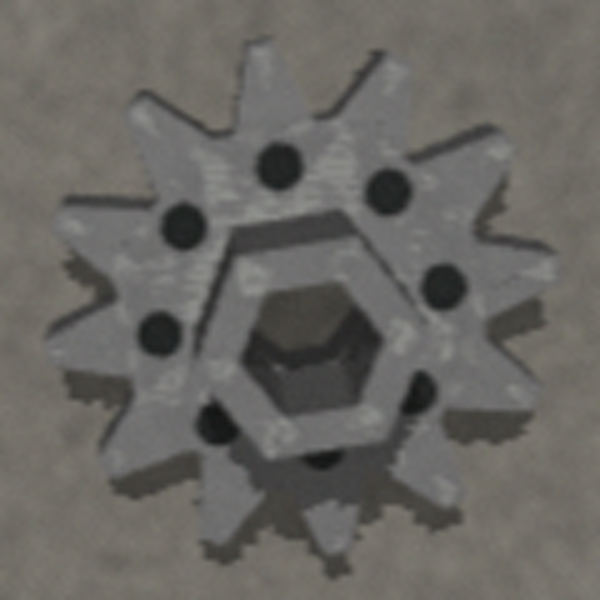

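```bash
python3 - <<'E'
from h import *
c=np.load("w1.npy",allow_pickle=True).item()
f=lambda p:(275+(p[0]-2)/5,137+(p[1]-2)/5)
H=np.array([onz(c,*f(p),.056) for p in((240,250),(365,235),(418,332),(390,440),(268,455),(200,362))])[:,:2]
T=np.array([onz(c,*f(p),.02) for p in((260,45),(395,60),(500,140),(545,260),(535,400),(455,495),(335,545),(215,550),(120,470),(60,350),(65,215),(145,105))])[:,:2]
for X,n in((H,6),(T,12)):
    C=X.mean(0);d=X-C;a=np.degrees(np.arctan2(d[:,1],d[:,0]));z=np.exp(1j*np.radians(a*n)).mean()
    print(C,np.linalg.norm(d,axis=1).round(4),"phase",np.degrees(np.angle(z))/n,abs(z))
E
```

```text
[ 0.63687375 -0.20115325] [0.0208 0.0208 0.018  0.0214 0.0206 0.0196] phase -13.038934034500107 0.9948273573389745
[ 0.63671405 -0.20140747] [0.0493 0.0487 0.0481 0.0469 0.0491 0.0484 0.0483 0.0516 0.0479 0.0474
 0.0484 0.0482] phase -11.067176438814789 0.9640575907793625
```

>>> apply_moves:
  plan: "0.22 -0.31 0 0 0 -7.1 0;0.25 -0.28 0 0 0 -7.1 0;0 0 0 0 0 -7.1 0;0 0 0 0 0 -7.1 0;0 0 0 0 0 -7.1 0;0 0 0 0 0 -7.1 0;0 0 0 0 0 -7.1 0;0 0 0 0 0 -7.1 0;0 0 0 0 0 -7.1 0;0 0 0 0 0 -7.1 0"

```text
time: 2.7
ee_pos: [0.6362, -0.2011, 0.1919]
tcp_rot: [2.842, 1.337, 0.001]
force: [-0.3, 0.7, -0.6]
grip_width: 0.0854
```

>>> apply_moves:
  plan: "0 0 0.3 0 0 -7.1 0;0 0 0.3 0 0 -7.1 0;0 0 0.3 0 0 -7.1 0;0 0 0.1 0 0 -6.6 0;0 0 0 0 0 0 0;0 0 0 0 0 0 0;0 0 0 0 0 0 0;0 0 0 0 0 0 0;0 0 0 0 0 0 0;0 0 0 0 0 0 0"

```text
time: 3.53
ee_pos: [0.6363, -0.2008, 0.1518]
tcp_rot: [2.442, 1.975, 0.001]
force: [0.1, 0.2, 0.6]
grip_width: 0.0851
```

```bash
python3 - <<'E'
from h import *
st()
c=r.get_calibration("wrist"); im=r.capture("wrist"); cv2.imwrite("pics/w2.png",im); np.save("w2.npy",c,allow_pickle=True)
u=proj(c,[.6368,-.2013,.056]).round().astype(int);print(u)
x,y=np.clip(u[0]-100,0,440),max(u[1]-100,0);print(x,y)
cv2.imwrite("pics/w2c.png",cv2.resize(im[y:y+200,x:x+200],(600,600),interpolation=cv2.INTER_CUBIC))
E
```

```text
t 3.53 p [ 0.6363 -0.2008  0.1518] rv [2.442e+00 1.975e+00 1.000e-03] q [-0.306  0.406  0.153  1.316 -0.    -0.095] F [0.1 0.2 0.6] M [-0.01  0.04  0.03] w 0.0851
[316 247]
216 147
```

View pics/w2c.png

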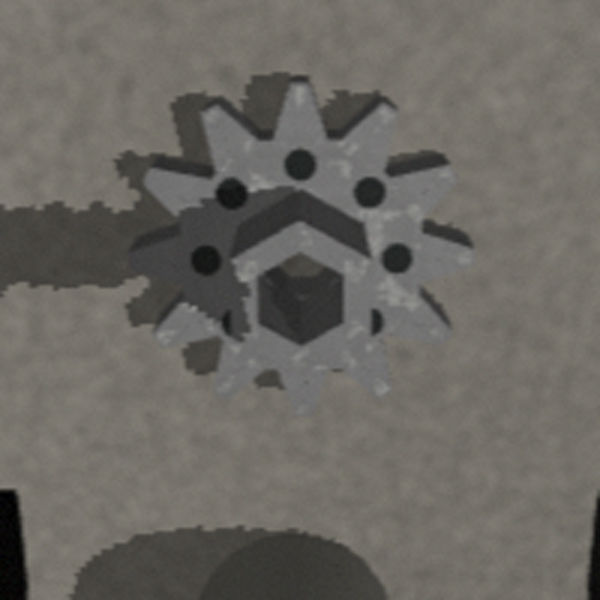

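>>> apply_moves:
  plan: "0 0 0.5 0 0 0 0;0 0 0.5 0 0 0 0;0 0 0.5 0 0 0 0;0 0 0.5 0 0 0 0;0 0 0.5 0 0 0 0;0 0 0.4 0 0 0 0;0 0 0.3 0 0 0 0;0 0 0 0 0 0 0;0 0 0 0 0 0 1;0 0 0 0 0 0 1"
  newtons: 50

```text
time: 4.42
ee_pos: [0.6368, -0.201, 0.0245]
tcp_rot: [2.441, 1.976, 0.001]
force: [1.6, -0.0, 0.5]
grip_width: 0.0639
```

>>> apply_moves:
  plan: "0 0 0 0 0 0 1;0 0 0 0 0 0 1;0 0 0 0 0 0 1;0 0 0 0 0 0 1;0 0 0 0 0 0 1;0 0 0 0 0 0 1;0 0 -0.2 0 0 0 1;0 0 -0.4 0 0 0 1;0 0 0 0 0 0 1;0 0 0 0 0 0 1"

```text
time: 5.25
ee_pos: [0.6364, -0.2007, 0.0476]
tcp_rot: [2.441, 1.976, 0.001]
force: [0.0, 1.1, -5.2]
grip_width: 0.0355
```

```bash
python3 - <<'E'
from h import *
st()
im=r.capture("wrist"); cv2.imwrite("pics/w3.png",im)
E
```

```text
t 5.25 p [ 0.6364 -0.2007  0.0476] rv [2.441e+00 1.976e+00 1.000e-03] q [-0.306  0.444 -0.023  1.103  0.    -0.096] F [ 0.   1.1 -5.2] M [0.04 0.02 0.01] w 0.0355
```

View pics/w3.png

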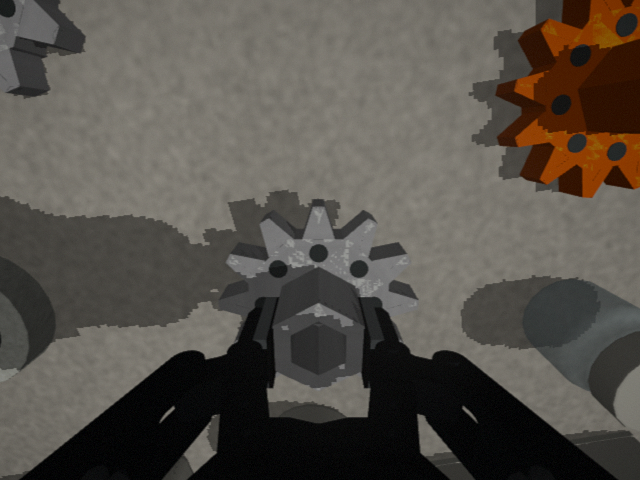

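```bash
python3 - <<'E'
from h import *
st()
c=r.get_calibration("wrist");p,q=pose()
for y in(-.002,0,.002): print(y,proj(c,p+q.apply([0,y,-.0325])),proj(c,p+q.apply([0,y-.05,.0045])))
im=cv2.imread("pics/w3.png")
cv2.imwrite("pics/w3c.png",cv2.resize(im[190:400,220:420],(600,630),interpolation=cv2.INTER_CUBIC)[:600])
t=r.get_calibration("top");
E
```

```text
t 5.3 p [ 0.6358 -0.2006  0.0467] rv [-2.441 -1.976  0.   ] q [-0.306  0.444 -0.024  1.103  0.    -0.096] F [-0.2 -0.9 -4.9] M [0.01 0.05 0.06] w 0.0355
-0.002 [315.07267751 347.66248885] [315.41402118 202.68293566]
0 [315.09217535 351.96869618] [315.42957067 207.06756581]
0.002 [315.11148148 356.23256414] [315.44498661 211.41453685]
```

View pics/w3c.png

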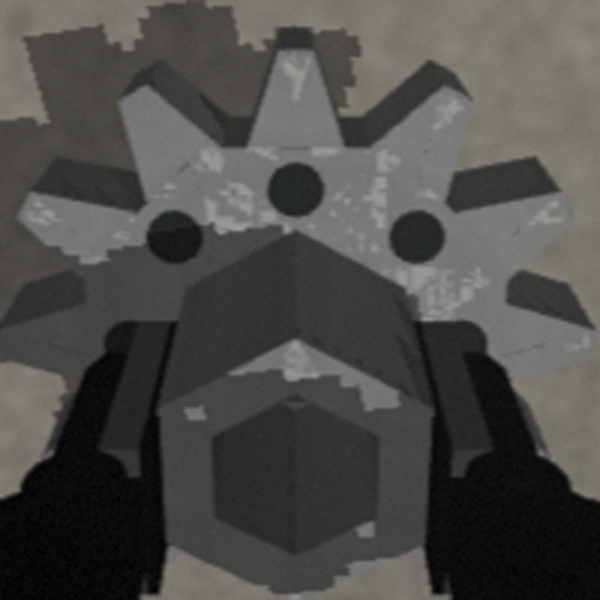

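```bash
cat >> h.py <<'E'
th=np.radians(-6.4); O=np.array([.5147,.1121,.058])
def deck(th=None):
    th=globals()["th"] if th is None else th
    h=np.array([np.cos(th),np.sin(th),0]); s,c=.5,np.sqrt(.75)
    xd=c*h+s*np.array([0,0,1.]); zd=-s*h+c*np.array([0,0,1.]); yd=np.cross(zd,xd)
    return xd,yd,zd
def dtool(phi):
    xd,yd,zd=deck(); a=np.radians(phi)
    return tool(-zd,np.cos(a)*xd+np.sin(a)*yd)
def todeck(p): return np.array(deck())@(np.asarray(p)-O)
def frdeck(p): return O+np.array(deck()).T@np.asarray(p)
E
python3 - <<'E'
from h import *
Q=dtool(116); y=Q.as_matrix()[:,1]; P=O+.13*deck()[2]-.075*y; print(P,y)
p,q=pose()
goto(P,Q)
d=q.inv()
w=np.degrees((q.inv()*Q).as_rotvec());n=9
plan="0 0 -0.9 0 0 0 1;0 0 -0.9 0 0 0 1;0 0 -0.9 0 0 0 1;0 0 -0.9 0 0 0 1"
p1,q1=sim(plan,p,q); print(p1); d,w=goto(P,Q,p1,q1)
E
```

```text
[0.38842566 0.09317992 0.13687853] [0.82239232 0.34887416 0.44939702]
units [ 5.895 -7.58  -2.248] deg [-29.93  -5.4  -30.89]
[ 0.6359141  -0.20062364  0.19070468]
units [ 5.895 -7.58   1.352] deg [-29.93  -5.4  -30.89]
```

>>> apply_moves:
  plan: "0 0 -0.9 0 0 0 1;0 0 -0.9 0 0 0 1;0 0 -0.9 0 0 0 1;0 0 -0.9 0 0 0 1;0.6 -0.75 0 0 0 0 1;0.6 -0.75 0 0 0 0 1;0.6 -0.75 0 0 0 0 1;0.6 -0.75 0 0 0 0 1;0.6 -0.75 0 0 0 0 1;0.6 -0.75 0 0 0 0 1"

```text
time: 6.13
ee_pos: [0.488, -0.0213, 0.1899]
tcp_rot: [-2.441, -1.975, 0.002]
force: [-0.6, 1.1, -5.5]
grip_width: 0.0351
```

>>> apply_moves:
  plan: "0.6 -0.75 0 0 0 0 1;0.6 -0.75 0 0 0 0 1;0.6 -0.75 0 0 0 0 1;0.5 -0.75 0 -4.3 -0.8 -4.4 1;0 0 0 -4.3 -0.8 -4.4 1;0 0 0 -4.3 -0.8 -4.4 1;0 0 0 -4.3 -0.8 -4.4 1;0 0 0 -4.3 -0.8 -4.4 1;0 0 0 -4.3 -0.8 -4.4 1;0 0 0 -4.1 -0.6 -4.5 1"

```text
time: 6.97
ee_pos: [0.3905, 0.0927, 0.1897]
tcp_rot: [1.527, 2.179, 0.341]
force: [0.4, 0.2, -4.6]
grip_width: 0.0353
```

```bash
python3 - <<'E'
from h import *
st()
Q=dtool(116); y=Q.as_matrix()[:,1]; P=O+.13*deck()[2]-.075*y; goto(P,Q)
c=r.get_calibration("wrist");np.save("w4.npy",c,allow_pickle=True);im=r.capture("wrist"); cv2.imwrite("pics/w4.png",im)
print(proj(c,frdeck([0,0,.034])),proj(c,frdeck([0,.088,.029])))
E
```

```text
t 6.97 p [0.3905 0.0927 0.1897] rv [1.527 2.179 0.341] q [ 0.422 -0.503 -0.745  0.868 -0.258  0.013] F [ 0.4  0.2 -4.6] M [ 0.13  1.04 -0.01] w 0.0353
units [ 0.32  -0.63   1.116] deg [-0.    0.05  0.36]
[331.07681621 281.40017145] [410.29855641 315.40603173]
```

View pics/w4.png

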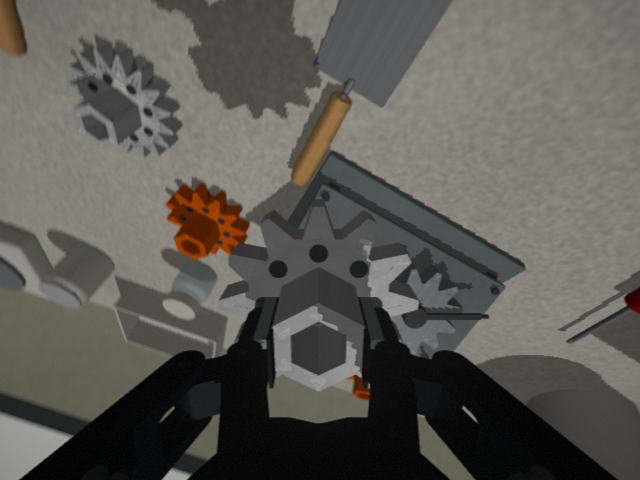

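```bash
python3 - <<'E'
from h import *
Q=dtool(116); y=Q.as_matrix()[:,1]; P=O+.14*deck()[2]+.075*y; print(P);goto(P,Q)
E
```

```text
[0.50681567 0.14606839 0.21294833]
units [0.278 3.195 0.851] deg [0.06 0.06 0.6 ]
```

>>> apply_moves:
  plan: "0.1 0.6 0 0 0 0 1;0.1 0.7 0 0 0 0 1;0.1 0.7 0.1 0 0 0.6 1;0 0.7 0.2 0 0 0 1;0 0.5 0.3 0 0 0 1;0 0 0.25 0 0 0 1;0 0 0 0 0 0 1;0 0 0 0 0 0 1;0 0 0 0 0 0 1;0 0 0 0 0 0 1"

```text
time: 7.85
ee_pos: [0.5099, 0.1458, 0.2165]
tcp_rot: [1.546, 2.169, 0.344]
force: [-1.0, 0.5, -4.1]
grip_width: 0.0354
```

```bash
python3 - <<'E'
from h import *
st()
c=r.get_calibration("wrist");np.save("w5.npy",c,allow_pickle=True);im=r.capture("wrist"); cv2.imwrite("pics/w5.png",im)
print(proj(c,frdeck([0,0,.034])),proj(c,frdeck([0,.088,.029])))
E
```

```text
t 7.85 p [0.5099 0.1458 0.2165] rv [1.546 2.169 0.344] q [ 0.421 -0.233 -0.528  0.816 -0.258  0.028] F [-1.   0.5 -4.1] M [ 0.1   0.95 -0.  ] w 0.0354
[319.26431788 136.95860105] [422.88514062 188.78746601]
```

View pics/w5.png

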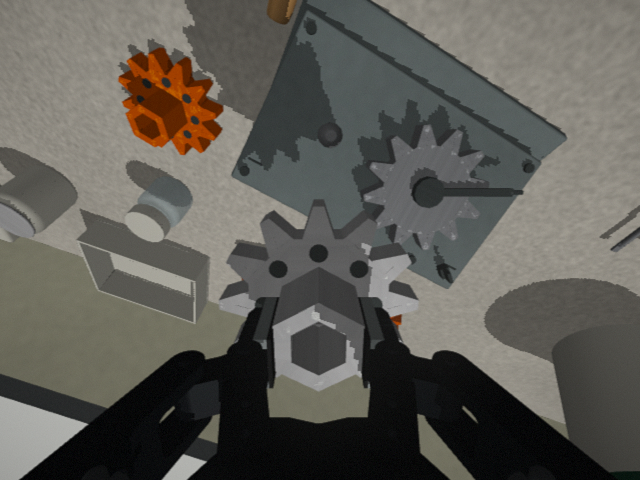

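```bash
python3 - <<'E'
import cv2
im=cv2.imread("pics/w5.png")
cv2.imwrite("pics/w5c.png",cv2.resize(im[80:290,290:570],(784,588),interpolation=cv2.INTER_CUBIC))
E
```

```text
(no output)
```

View pics/w5c.png

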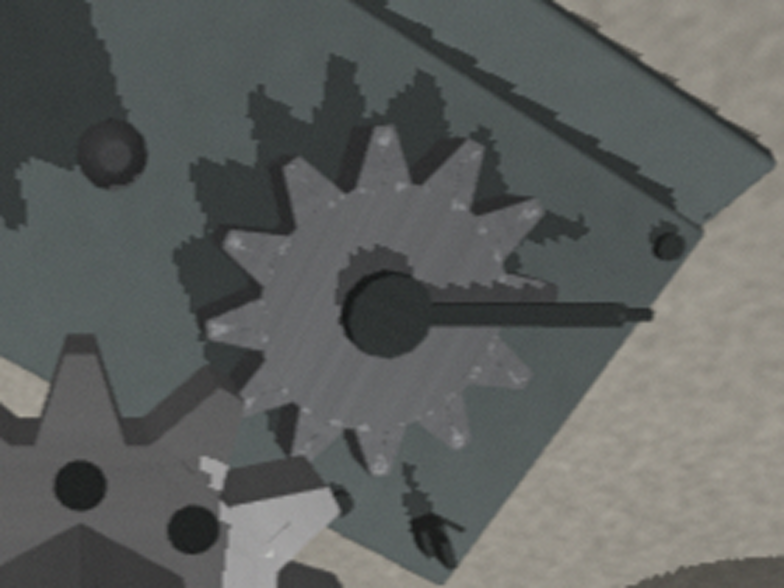

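```bash
python3 - <<'E'
from h import *
c=np.load("w5.npy",allow_pickle=True).item(); t=r.get_calibration("top")
f=lambda x,y:(290+(x+.5)/2.8-.5,80+(y+.5)/2.8-.5)
A=onz(c,*f(114,152),.0874);B=onz(c,*f(389,314),.083);print("wrist post,cap",A,B,B-A)
fd=lambda p:todeck(p).round(4)
print(fd(A),fd(B))
c2=dict(c);K=c["mtx"].copy();K[0,2]+=3.5;c2["mtx"]=K
A2=onz(c2,*f(114,152),.0874);B2=onz(c2,*f(389,314),.083);print("biased",A2,B2)
print("in top:",[(proj(t,x)-[200,195])*6 for x in(A,B,A2,B2)])
im=cv2.imread("pics/top0.png")
cv2.imwrite("pics/t2.png",cv2.resize(im[220:262,225:295],(770,462),interpolation=cv2.INTER_CUBIC))
E
```

```text
wrist post,cap [0.49255272 0.12083872 0.0874    ] [0.51088054 0.20636703 0.083     ] [ 0.01832782  0.0855283  -0.0044    ]
[-0.0052  0.0062  0.037 ] [0.0001 0.0933 0.0288]
biased [0.49351535 0.11849874 0.0874    ] [0.51197232 0.20404387 0.083     ]
in top: [array([464.89062743, 331.15611001]), array([253.95502365, 290.8988187 ]), array([470.73678012, 328.68595654]), array([259.75038654, 288.13533511])]
```

View pics/t2.png

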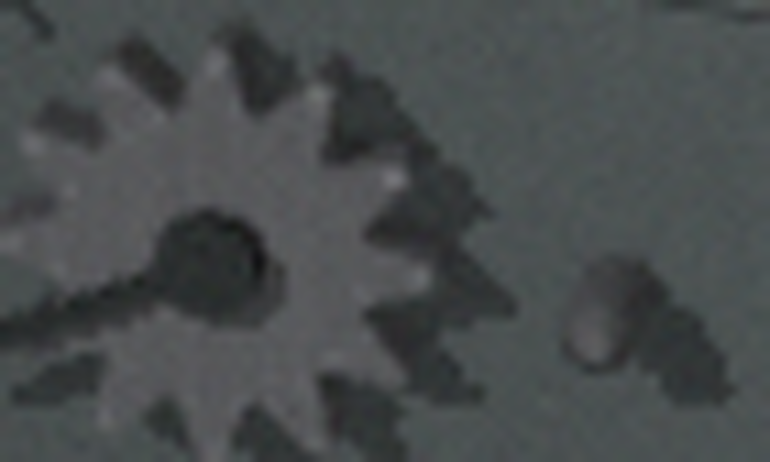

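```bash
python3 - <<'E'
from h import *
c=np.load("w5.npy",allow_pickle=True).item(); t=r.get_calibration("top")
Qx=R.from_rotvec([1.546,2.169,.344]).as_matrix();print(Qx)
A=onz(c,330.7,134.3,.0874);B=onz(c,428.9,192.1,.083)
At=onz(t,279,250.7,.0874);Bt=onz(t,243.8,243.5,.083);print("top",At,Bt)
for D in(A,B):print("wrist lateral corr",D-Qx[:,0]*.0016+Qx[:,1]*0, "y corr too",D-Qx[:,0]*.0021+Qx[:,1]*.0012)
# scene view of post tip
im=cv2.imread("pics/scene0.png");s=r.get_calibration("scene")
print("scene px of At, A",[(proj(s,x)-[290,180])*6 for x in(At,A,A-Qx[:,0]*.0021)])
T=tri(ray(t,279,250.7),ray(s,290+252/6,180+172/6));print("tri",T)
# teeth
f=lambda x,y:(290+(x+.5)/2.8-.5,80+(y+.5)/2.8-.5)
tp=[(385,130),(472,145),(537,205),(525,378),(458,440),(380,470),(303,450),(250,408),(212,328),(233,240),(292,165)]
cap=f(389,314)
xd,yd,zd=deck()
o0=onz(c,*cap,.083)  # cap end 29mm
def onp(u,v,h):
    o,d=ray(c,u,v);n=zd; b=o0-zd*(.029-h); return o+d*((b-o)@n)/(d@n)
M=o0-zd*.029
X=np.array([np.array([xd,yd])@(onp(*f(*p),.021)-M) for p in tp])
a=np.degrees(np.arctan2(X[:,1],X[:,0]));print(a.round(1),np.linalg.norm(X,axis=1).round(4))
C=np.array([X[i] for i in range(len(X))]).mean(0)
z=np.exp(12j*np.radians(a)).mean();print("alpha",np.degrees(np.angle(z))/12,abs(z))
print("beta",(15-np.degrees(np.angle(z))/12)%30)
pt=np.array([xd,yd])@(onp(*f(650,314),.025)-M);print("ptr",np.degrees(np.arctan2(pt[1],pt[0])),np.linalg.norm(pt))
for p in((425,520),(440,540),(455,560),(460,528)):
  ix=np.array([xd,yd])@(onp(*f(*p),.025)-M);print("idx",np.degrees(np.arctan2(ix[1],ix[0])),np.linalg.norm(ix))
E
```

```text
[[-0.26898912  0.82591459  0.49548959]
 [ 0.93869627  0.33998211 -0.05710939]
 [-0.21562508  0.44975243 -0.86673443]]
top [0.49126723 0.11718884 0.0874    ] [0.51078421 0.2027961  0.083     ]
wrist lateral corr [0.49313975 0.11961767 0.087745  ] y corr too [0.49426534 0.1195563  0.08839252]
wrist lateral corr [0.51144862 0.20518663 0.083345  ] y corr too [0.51257421 0.20512526 0.08399252]
scene px of At, A [array([232.63931884, 168.2775178 ]), array([241.68449651, 165.8605708 ]), array([239.47768516, 167.27141432])]
tri (array([0.49425859, 0.12024878, 0.08468727]), [np.float64(0.003773862347937254), np.float64(0.003773862347937137)])
[-150.2 -179.1  151.    91.1   60.4   31.3    1.5  -25.1  -58.1  -88.7
 -119. ] [0.0479 0.0483 0.049  0.0483 0.0472 0.0483 0.0457 0.0455 0.0476 0.0467
 0.0478]
alpha 1.333978151622196 0.9681175670966713
beta 13.666021848377804
ptr 114.93618788539573 0.074070458998551
idx 42.09730136153116 0.0653075653842289
idx 44.61994066726896 0.07314178785066089
idx 46.678775278024794 0.0812100658545553
idx 49.845165438150296 0.07154843032319615
```

```bash
python3 - <<'E'
from h import *
t=r.get_calibration("top");f=lambda x,y:(200+x/6,195+y/6)
for a,b,z in(((97,87),(650,168),.092),((60,437),(610,530),.0),((105,398),(600,475),.024)):
    d=onz(t,*f(*a),z)-onz(t,*f(*b),z); print(np.degrees(np.arctan2(-d[0],d[1])),np.linalg.norm(d))
c=np.load("w5.npy",allow_pickle=True).item()
g=lambda x,y:(290+x/2.8,80+y/2.8)
for a,b,z in(((345,-4),(703,230),.024),((545,0),(775,157),0.0)):
    d=onz(c,*g(*b),z)-onz(c,*g(*a),z); print("w",np.degrees(np.arctan2(-d[0],d[1])))
E
```

```text
-9.397613506354304 0.22688252722236749
-10.388892481223683 0.23899341858369233
-9.676723010302059 0.2110604129211112
w -10.246085110679372
w -10.151350776307082
```

```bash
cat >> h.py <<'E'
th=np.radians(-10.3); TIP=np.array([.4935,.1190,.0874]); O=TIP-.034*deck()[2]
E
python3 - <<'E'
from h import *
print(O)
c=np.load("w5.npy",allow_pickle=True).item()
f=lambda x,y:(290+(x+.5)/2.8-.5,80+(y+.5)/2.8-.5)
tp=[(385,130),(472,145),(537,205),(525,378),(458,440),(380,470),(303,450),(250,408),(212,328),(233,240),(292,165)]
xd,yd,zd=deck()
o0=onz(c,*f(389,314),.083)
def onp(u,v,h):
    o,d=ray(c,u,v); b=o0-zd*(.029-h); return o+d*((b-o)@zd)/(d@zd)
M=o0-zd*.029; E2=np.array([xd,yd])
X=np.array([E2@(onp(*f(*p),.021)-M) for p in tp])
for C in (np.zeros(2),np.array([.001,.001])):
  a=np.degrees(np.arctan2(*(X-C).T[::-1]));z=np.exp(12j*np.radians(a)).mean();al=np.degrees(np.angle(z))/12
  print(((a-al+15)%30-15).round(1),np.linalg.norm(X-C,axis=1).round(4),"alpha",al,"beta",(15-al)%30)
pt=E2@(onp(*f(650,314),.025)-M);print("ptr",np.degrees(np.arctan2(pt[1],pt[0])),np.linalg.norm(pt))
ix=E2@(onp(*f(435,533),.025)-M);print("idx",np.degrees(np.arctan2(ix[1],ix[0])),np.linalg.norm(ix))
E
```

```text
[0.51022605 0.11596036 0.05795514]
[-1.5 -0.8 -1.  -0.3 -0.5  0.5  0.4  3.5  0.3 -0.1 -0.3] [0.0477 0.0483 0.0494 0.0495 0.0482 0.0488 0.0458 0.0453 0.0476 0.0468
 0.0477] alpha 4.769434909082407 beta 10.230565090917594
[-1.1  0.5  0.7  1.1  0.2  0.4 -0.6  2.  -1.2 -1.3 -0.7] [0.0491 0.0494 0.0499 0.0486 0.0468 0.0474 0.0447 0.0448 0.0478 0.0477
 0.0491] alpha 4.625102397749284 beta 10.374897602250716
ptr 117.97507941945155 0.07564503499158427
idx 47.68799151918868 0.07144131222930096
```

```bash
python3 - <<'E'
from h import *
st()
Q=dtool(100.3); goto(O+.080*deck()[2],Q)
p,q=sim("0.3 0 -0.5 0 0 0 0");
d,w=goto(O+.080*deck()[2],Q,p,q*(q.inv()*Q))
E
```

```text
t 7.9 p [0.5101 0.1459 0.2169] rv [1.546 2.168 0.345] q [ 0.421 -0.233 -0.528  0.816 -0.258  0.028] F [ 0.1 -0.1 -4.9] M [0.14 1.   0.  ] w 0.0355
units [ 0.211 -2.014  1.488] deg [ 0.55 -1.8  18.52]
units [-0.659 -1.873  2.018] deg [0. 0. 0.]
```

>>> apply_moves:
  plan: "0.05 -0.5 0 0 0 0 1;0.05 -0.5 0 0 0 0 1;0.05 -0.5 0 0 0 0 1;0.06 -0.5 0 0 0 0 1;0 0 0 0.2 -0.6 6.2 1;0 0 0 0.2 -0.6 6.2 1;0 0 0 0.2 -0.6 6.1 1;0 0 0.5 0 0 0 1;0 0 0 0 0 0 1;0 0 0 0 0 0 1"

```text
time: 8.73
ee_pos: [0.4515, 0.1246, 0.161]
tcp_rot: [1.896, 1.898, 0.406]
force: [-0.3, -1.0, -4.6]
grip_width: 0.0353
```

```bash
python3 - <<'E'
from h import *
st()
Q=dtool(100.3); goto(O+.080*deck()[2],Q)
im=r.capture("wrist"); cv2.imwrite("pics/w6.png",im)
E
```

```text
t 8.73 p [0.4515 0.1246 0.161 ] rv [1.896 1.898 0.406] q [ 0.458 -0.322 -0.708  0.754 -0.302  0.391] F [-0.3 -1.  -4.6] M [0.19 1.04 0.01] w 0.0353
units [0.05  0.008 0.974] deg [-0.11  0.04  0.06]
```

View pics/w6.png

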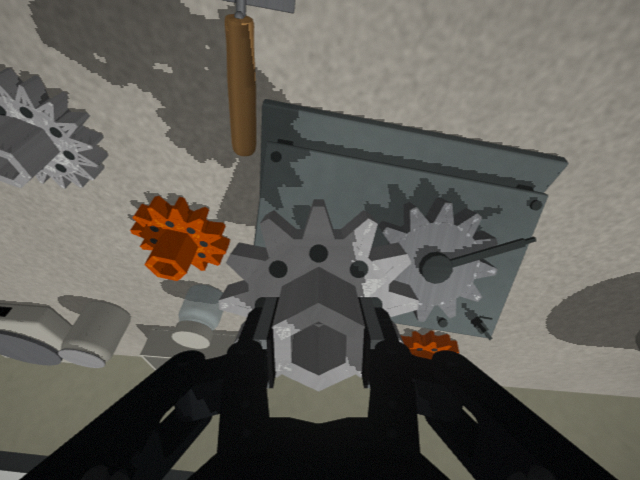

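```bash
python3 - <<'E'
from h import *
im=cv2.imread("pics/w6.png");c=r.get_calibration("wrist")
print(proj(c,frdeck([0,.088,.029])))
cv2.imwrite("pics/w6c.png",cv2.resize(im[185:345,340:545],(790,616),interpolation=cv2.INTER_CUBIC)[:600])
p,q=pose();print(todeck(p))
o=onz(c,437,266,frdeck([0,.088,.029])[2]);print(todeck(o))
E
```

```text
[433.65693916 268.43972922]
[ 0.00070325 -0.00173252  0.11940917]
[-0.00294187  0.08914018  0.03069849]
```

View pics/w6c.png

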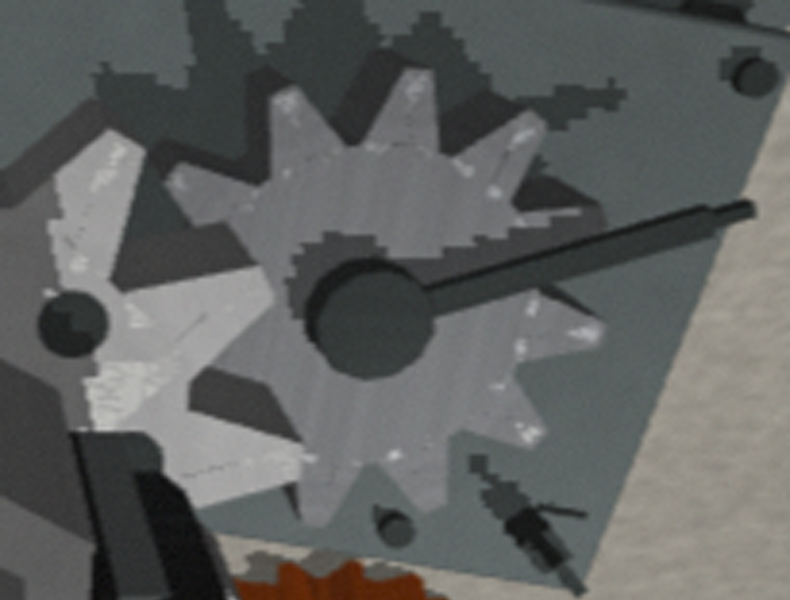

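>>> apply_moves:
  plan: "0.05 0 0.3 0 0 0 1;0 0 0.3 0 0 0 1;0 0 0.3 0 0 0 1;0 0 0.2 0 0 0 1;0 0 0.15 0 0 0 1;0 0 0.15 0 0 0 1;0 0 0 0 0 0 1;0 0 0 0 0 0 1;0 0 0 0 0 0 1;0 0 0 0 0 0 1"

```text
time: 9.62
ee_pos: [0.4801, 0.1222, 0.1134]
tcp_rot: [1.896, 1.897, 0.409]
force: [0.0, -1.0, -5.6]
grip_width: 0.0354
```

```bash
cat >> h.py <<'E'
def ds():
    s=r.get_state();p,q=pose();D=np.array(deck())
    print("t",round(s["time"],2),"deck",(todeck(p)*1000).round(1),"F",(D@s["force"]).round(1),"M",(D@s["wrist_torque"]).round(2),"q6",round(s["joint_positions"][5],3),"w",round(s["grip_width"],4)); x=D@q.as_matrix();print("phi",np.degrees(np.arctan2(x[1,0],x[0,0])).round(2),"tilt",np.degrees(np.arccos(-x[2,2])).round(2))
E
python3 - <<'E'
from h import *
ds()
for n in("scene","wrist"):
    im=r.capture(n); cv2.imwrite(f"pics/{n}7.png",im)
im=cv2.imread("pics/scene7.png");cv2.imwrite("pics/s7.png",cv2.resize(im[130:265,270:450],(800,600),interpolation=cv2.INTER_CUBIC))
E
```

```text
t 9.62 deck [ 1.1  0.7 63.4] F [-2.6 -0.9 -5. ] M [-0.02  1.    0.01] q6 0.352 w 0.0354
phi 100.33 tilt 0.01
```

View pics/s7.png

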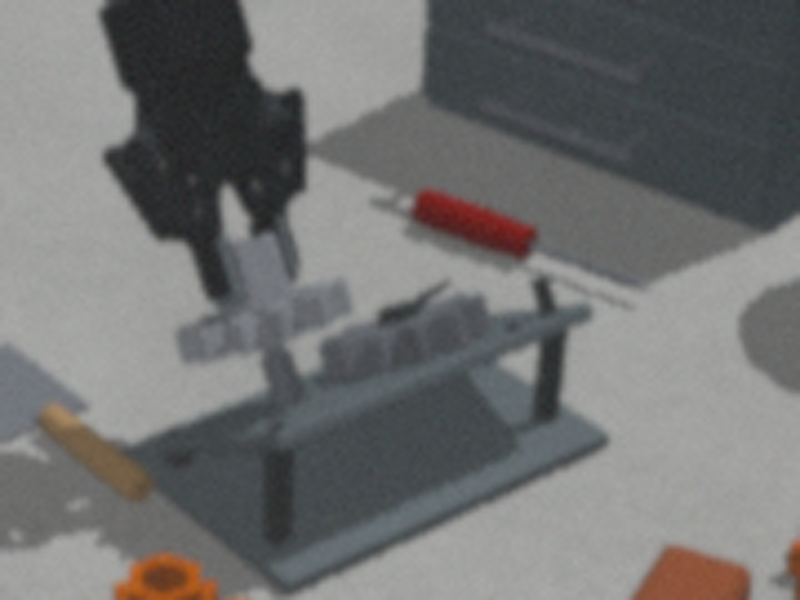

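>>> apply_moves:
  plan: "0 0 0.05 0 0 0 1;0 0 0.05 0 0 0 1;0 0 0.05 0 0 0 1;0 0 0.05 0 0 0 1;0 0 0.05 0 0 0 1;0 0 0 0 0 0 1;0 0 0 0 0 0 1;0 0 0 0 0 0 1;0 0 0 0 0 0 1;0 0 0 0 0 0 1"

```text
time: 10.55
ee_pos: [0.4849, 0.1211, 0.1043]
tcp_rot: [1.896, 1.897, 0.408]
force: [-0.0, 0.4, -5.7]
grip_width: 0.0352
```

```bash
python3 - <<'E'
from h import *
ds()
E
```

```text
t 10.55 deck [ 0.7  0.5 53.1] F [-2.9  0.4 -4.9] M [0.02 1.04 0.02] q6 0.345 w 0.0352
phi 100.34 tilt 0.04
```

>>> apply_moves:
  plan: "0 0 0.05 0 0 0 1;0 0 0.05 0 0 0 1;0 0 0.05 0 0 0 1;0 0 0.05 0 0 0 1;0 0 0 0 0 0 1;0 0 0 0 0 0 1;0 0 0 0 0 0 1;0 0 0 0 0 0 1;0 0 0 0 0 0 1;0 0 0 0 0 0 1"

```text
time: 11.38
ee_pos: [0.4888, 0.1204, 0.0973]
tcp_rot: [1.896, 1.897, 0.408]
force: [-0.5, -0.2, -5.2]
grip_width: 0.0353
```

```bash
python3 - <<'E'
from h import *
ds()
im=r.capture("wrist"); cv2.imwrite("pics/w8.png",im)
cv2.imwrite("pics/w8c.png",cv2.resize(im[185:400,220:500],(784,602),interpolation=cv2.INTER_CUBIC)[:600])
E
```

```text
t 11.38 deck [ 0.7  0.5 45.1] F [-3.  -0.3 -4.3] M [ 0.03  1.01 -0.04] q6 0.339 w 0.0353
phi 100.34 tilt 0.04
```

View pics/w8c.png

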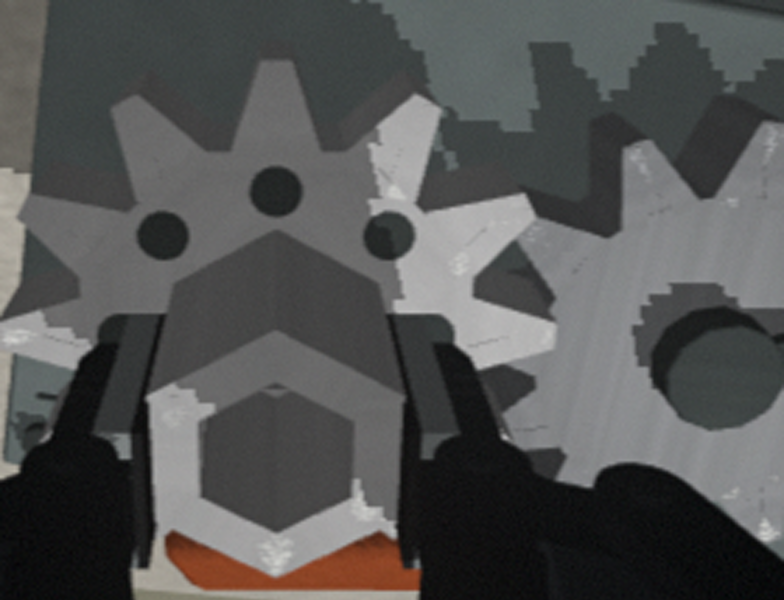

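>>> apply_moves:
  plan: "0 0 0.05 0 0 0 1;0 0 0.05 0 0 0 1;0 0 0.03 0 0 0 1;0 0 0 0 0 0 1;0 0 0 0 0 0 1;0 0 0 0 0 0 1;0 0 0 0 0 0 1;0 0 0 0 0 0 1;0 0 0 0 0 0 1;0 0 0 0 0 0 1"

```text
time: 12.27
ee_pos: [0.4913, 0.1199, 0.0928]
tcp_rot: [1.896, 1.897, 0.408]
force: [0.5, 0.8, -5.1]
grip_width: 0.0356
```

```bash
python3 - <<'E'
from h import *
ds()
E
```

```text
t 12.27 deck [ 0.6  0.5 39.8] F [-2.2  0.8 -4.6] M [0.02 0.99 0.01] q6 0.336 w 0.0356
phi 100.34 tilt 0.05
```

>>> apply_moves:
  plan: "0 0 0.05 0 0 0 1;0 0 0.05 0 0 0 1;0 0 0.05 0 0 0 1;0 0 0 0 0 0 1;0 0 0 0 0 0 1;0 0 0 0 0 0 1;0 0 0 0 0 0 1;0 0 0 0 0 0 1;0 0 0 0 0 0 1;0 0 0 0 0 0 1"

```text
time: 13.1
ee_pos: [0.4942, 0.1194, 0.0876]
tcp_rot: [1.896, 1.897, 0.408]
force: [0.2, -0.1, -4.7]
grip_width: 0.0353
```

```bash
python3 - <<'E'
from h import *
ds()
im=r.capture("wrist"); cv2.imwrite("pics/w9.png",im)
cv2.imwrite("pics/w9c.png",cv2.resize(im[185:400,220:500],(784,602),interpolation=cv2.INTER_CUBIC)[:600])
E
```

```text
t 13.1 deck [ 0.6  0.5 33.8] F [-2.2 -0.1 -4.2] M [-0.03  1.   -0.03] q6 0.332 w 0.0353
phi 100.34 tilt 0.05
```

View pics/w9c.png

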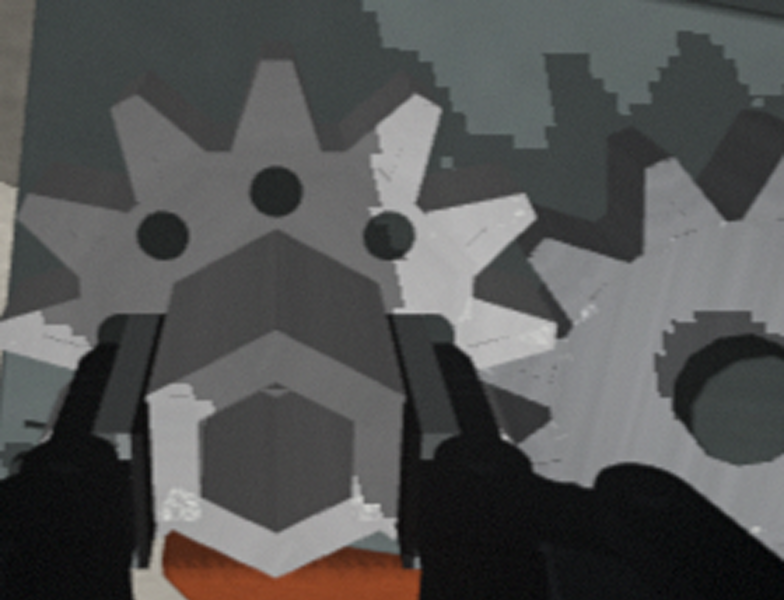

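>>> apply_moves:
  plan: "0 0 0.05 0 0 0 1;0 0 0.05 0 0 0 1;0 0 0.05 0 0 0 1;0 0 0.03 0 0 0 1;0 0 0 0 0 0 1;0 0 0 0 0 0 1;0 0 0 0 0 0 1;0 0 0 0 0 0 1;0 0 0 0 0 0 1;0 0 0 0 0 0 1"

```text
time: 13.98
ee_pos: [0.4978, 0.1188, 0.0814]
tcp_rot: [1.896, 1.897, 0.408]
force: [0.0, 0.9, -5.1]
grip_width: 0.0356
```

```bash
python3 - <<'E'
from h import *
ds()
E
```

```text
t 13.98 deck [ 0.7  0.5 26.6] F [-2.7  0.9 -4.3] M [-0.02  0.96  0.05] q6 0.327 w 0.0356
phi 100.35 tilt 0.04
```

>>> apply_moves:
  plan: "0 0 0.02 0 0 0 1;0 0 0.02 0 0 0 1;0 0 0.02 0 0 0 1;0 0 0 0 0 0 1;0 0 0 0 0 0 1;0 0 0 0 0 0 1;0 0 0 0 0 0 1;0 0 0 0 0 0 1;0 0 0 0 0 0 1;0 0 0 0 0 0 1"

```text
time: 14.82
ee_pos: [0.4983, 0.1187, 0.0806]
tcp_rot: [1.895, 1.898, 0.409]
force: [-20.2, -0.2, 16.3]
grip_width: 0.0351
```

```bash
python3 - <<'E'
from h import *
ds()
im=r.capture("scene"); cv2.imwrite("pics/s10.png",cv2.resize(im[130:265,270:450],(800,600),interpolation=cv2.INTER_CUBIC))
E
```

```text
t 14.82 deck [ 0.7  0.5 25.7] F [-9.1 -3.8 24. ] M [-0.78  2.41 -0.05] q6 0.326 w 0.0351
phi 100.37 tilt 0.02
```

View pics/s10.png

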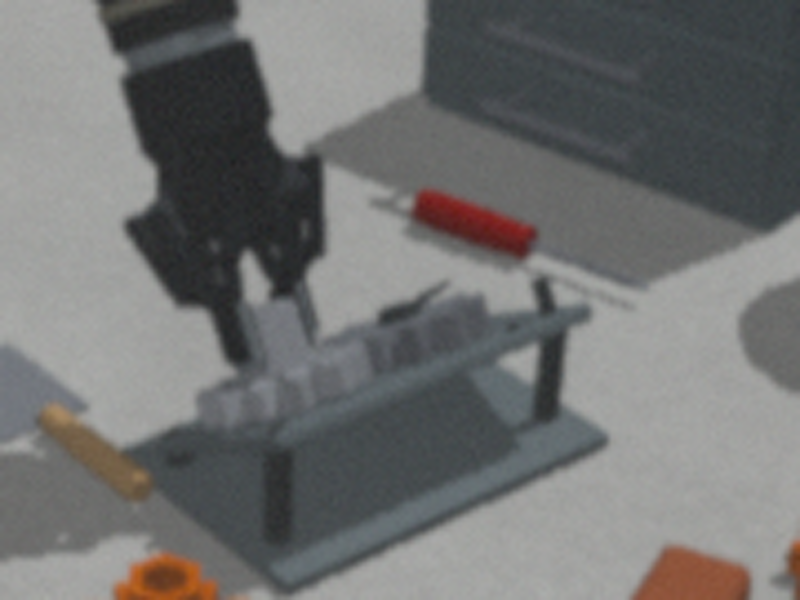

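>>> apply_moves:
  plan: "0 0 -0.02 0 0 0 1;0 0 0 0 0 -3 1;0 0 0 0 0 -3 1;0 0 0 0 0 -3 1;0 0 0 0 0 -3 1;0 0 0 0 0 -3 1;0 0 0 0 0 -3 1;0 0 0 0 0 -3 1;0 0 0 0 0 0 1;0 0 0 0 0 0 1"

```text
time: 15.7
ee_pos: [0.4993, 0.119, 0.0812]
tcp_rot: [1.5, 2.182, 0.293]
force: [-4.9, 1.1, 3.7]
grip_width: 0.0351
```

```bash
python3 - <<'E'
from h import *
ds()
im=r.capture("top"); cv2.imwrite("pics/t11.png",cv2.resize(im[195:295,200:325],(750,600),interpolation=cv2.INTER_CUBIC))
im=r.capture("wrist"); cv2.imwrite("pics/w11.png",im)
E
```

```text
t 15.7 deck [ 1.8  1.  25.8] F [-2.5  0.2  5.8] M [-0.08  1.18  0.06] q6 -0.04 w 0.0351
phi 121.27 tilt 0.08
```

View pics/t11.png

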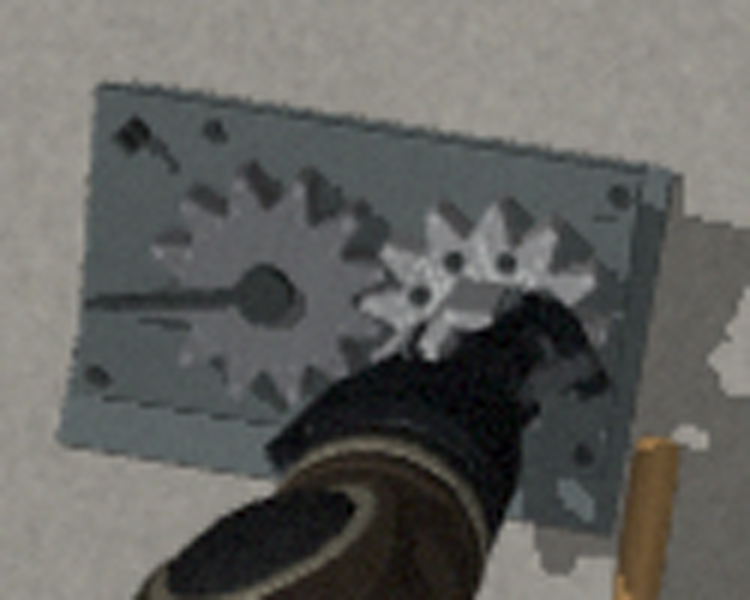

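View pics/w11.png

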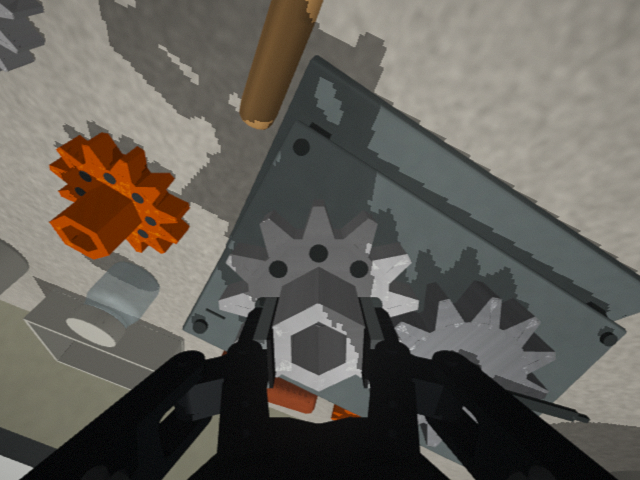

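>>> apply_moves:
  plan: "0 0 0 0 0 -4 1;0 0 0 0 0 -4 1;0 0 0 0 0 -4 1;0 0 0 0 0 -4 1;0 0 0 0 0 -4 1;0 0 0 0 0 -4 1;0 0 0 0 0 -4 1;0 0 0 0 0 -4 1;0 0 0 0 0 -4 1;0 0 0 0 0 0 1"

```text
time: 16.63
ee_pos: [0.499, 0.1201, 0.081]
tcp_rot: [0.74, 2.514, 0.079]
force: [-6.9, 5.0, 2.6]
grip_width: 0.0355
```

```bash
python3 - <<'E'
from h import *
ds()
im=r.capture("top"); cv2.imwrite("pics/top12.png",im);cv2.imwrite("pics/t12.png",cv2.resize(im[195:295,200:325],(750,600),interpolation=cv2.INTER_CUBIC))
E
```

```text
t 16.63 deck [ 1.3  2.1 25.8] F [-5.4  3.7  6.1] M [0.73 1.39 0.11] q6 -0.67 w 0.0355
phi 157.43 tilt 0.2
```

View pics/t12.png

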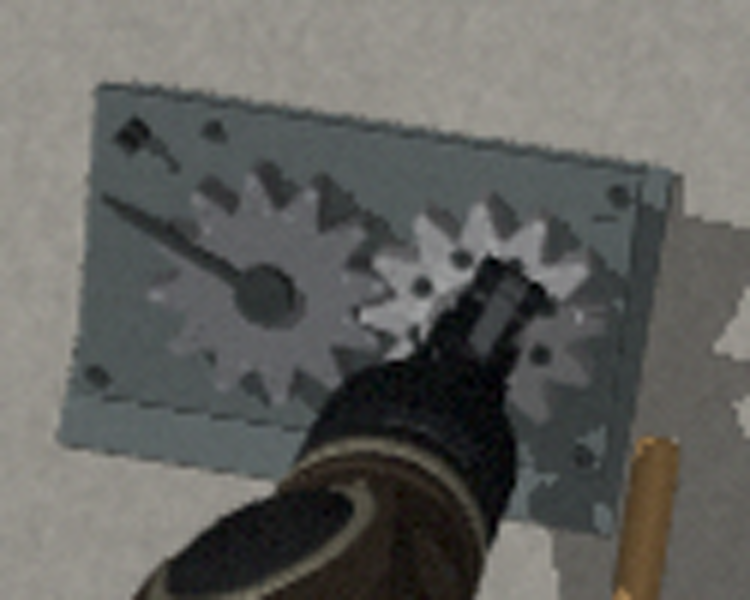

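```bash
python3 - <<'E'
from h import *
t=r.get_calibration("top");im=cv2.imread("pics/top12.png")
xd,yd,zd=deck()
# master axis from top cap pixel
cap=np.array([200+267/6,195+293/6]);
cap0=onz(t,243.8,243.5,.083);M=cap0-.029*zd
print("cap",(proj(t,M+.029*zd)-[200,195])*6)
def ang(px,h):
    o,d=ray(t,200+px[0]/6,195+px[1]/6);b=M+h*zd;x=o+d*((b-o)@zd)/(d@zd)-M
    return np.degrees(np.arctan2(x@yd,x@xd)),np.hypot(x@xd,x@yd)
print("ptr0",ang((97,348),.025),"ptr11",ang((85,302),.025),"ptr12",ang((103,196),.025))
big=cv2.resize(im[205:250,205:245],(640,720),interpolation=cv2.INTER_CUBIC)[:600]
for g in(40,45,50,55):
  a=np.radians(g)
  for h,col in((0,(255,0,0)),(.025,(0,255,0))):
    u=(proj(t,M+h*zd+.075*(np.cos(a)*xd+np.sin(a)*yd))-[205,205]+.5)*16
    cv2.circle(big,tuple(u.astype(int)),3,col,-1)
  print(g,(u/16+205))
cv2.imwrite("pics/t12b.png",big)
E
```

```text
cap [262.8 291. ]
ptr0 (np.float64(119.9527410756743), np.float64(0.0771938475827976)) ptr11 (np.float64(104.69969550994095), np.float64(0.0756853338471837)) ptr12 (np.float64(68.0487959159921), np.float64(0.07434650408862471))
40 [226.99273796 217.97439579]
45 [224.88406594 219.38969004]
50 [222.93413049 220.98584673]
55 [221.15756886 222.74946567]
```

View pics/t12b.png

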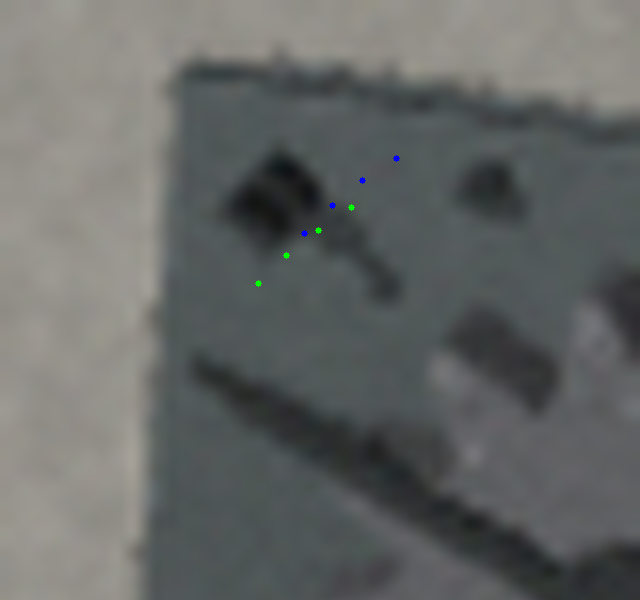

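```bash
python3 - <<'E'
from h import *
t=r.get_calibration("top")
xd,yd,zd=deck()
cap0=onz(t,243.8,243.5,.083)
c=np.load("w5.npy",allow_pickle=True).item()
def ang(c,M,u,v,h):
    o,d=ray(c,u,v);b=M+h*zd;x=o+d*((b-o)@zd)/(d@zd)-M
    return np.round([np.degrees(np.arctan2(x@yd,x@xd)),1000*np.hypot(x@xd,x@yd)],1)
for dx in(0,.7):
  M=onz(t,243.8+dx,243.5+dx/2,.083)-.029*zd
  print("top ptr",ang(t,M,200+103/6,195+196/6,.025))
  for px,h in(((280,150),0),((320,195),0),((232,210),.027),((270,245),.027),((275,197),.013)):
    print(px,h,ang(t,M,204.5+px[0]/16,204.5+px[1]/16,h))
f=lambda x,y:(290+(x+.5)/2.8-.5,80+(y+.5)/2.8-.5)
M=onz(c,*f(389,314),.083)-.029*zd
for px in((420,517),(430,535),(440,550),(455,566),(462,528)):
  print("w",px,[ang(c,M,*f(*px),h).tolist() for h in(0,.013,.027)])
im=cv2.imread("pics/w6.png");cv2.imwrite("pics/w6d.png",cv2.resize(im[295:345,450:510],(720,600),interpolation=cv2.INTER_CUBIC))
im=cv2.imread("pics/w5.png");cv2.imwrite("pics/w5d.png",cv2.resize(im[240:290,420:480],(720,600),interpolation=cv2.INTER_CUBIC))
E
```

```text
top ptr [68.  74.3]
(280, 150) 0 [49.9 86.5]
(320, 195) 0 [50.2 77.4]
(232, 210) 0.027 [50.2 85.6]
(270, 245) 0.027 [49.9 77.9]
(275, 197) 0.013 [50.1 82.2]
top ptr [68.1 76.2]
(280, 150) 0 [50.3 88.2]
(320, 195) 0 [50.7 79.2]
(232, 210) 0.027 [50.7 87.3]
(270, 245) 0.027 [50.4 79.7]
(275, 197) 0.013 [50.5 84. ]
w (420, 517) [[50.3, 78.3], [47.7, 71.2], [44.3, 63.7]]
w (430, 535) [[51.3, 85.9], [49.0, 78.4], [46.0, 70.5]]
w (440, 550) [[52.3, 92.7], [50.2, 84.7], [47.5, 76.4]]
w (455, 566) [[54.0, 100.6], [52.2, 92.2], [49.8, 83.3]]
w (462, 528) [[58.1, 88.3], [56.2, 80.3], [53.7, 71.8]]
```

View pics/w5d.png

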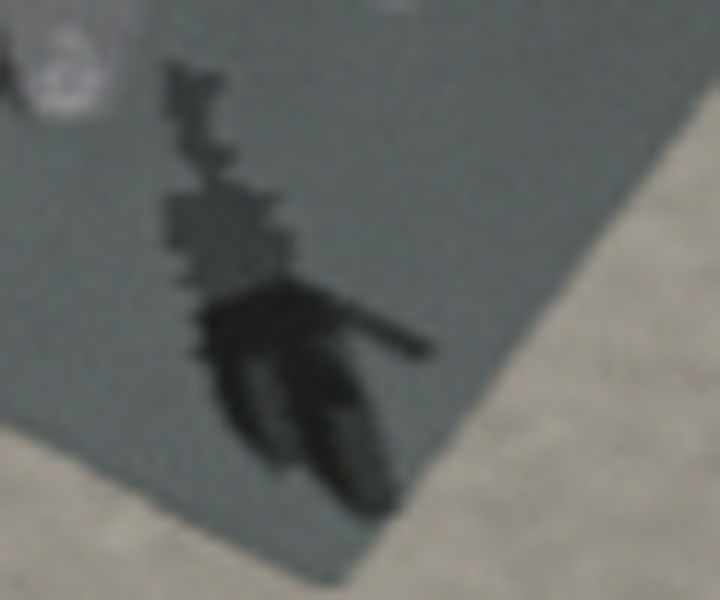

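View pics/w6d.png

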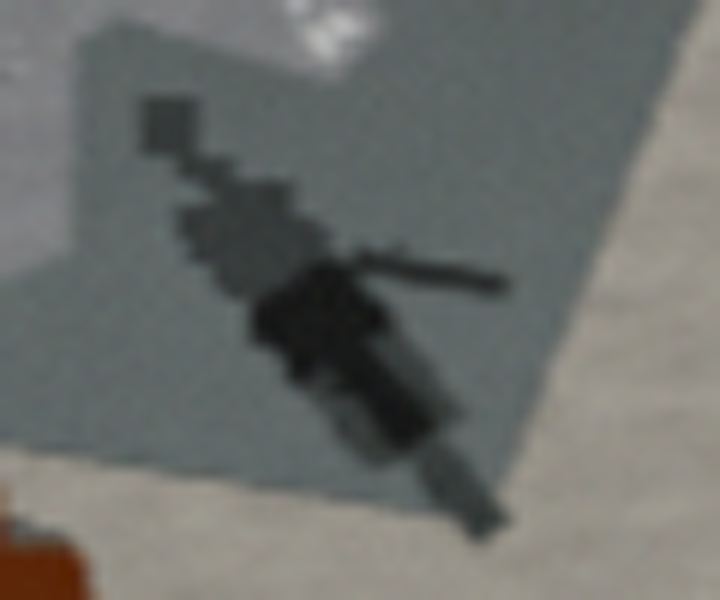

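>>> apply_moves:
  plan: "0 0 0 0 0 -3 1;0 0 0 0 0 -3 1;0 0 0 0 0 -3 1;0 0 0 0 0 -3 1;0 0 0 0 0 -3 1;0 0 0 0 0 -2.5 1;0 0 0 0 0 0 1;0 0 0 0 0 0 1;0 0 0 0 0 0 1;0 0 0 0 0 0 1"

```text
time: 17.52
ee_pos: [0.4984, 0.1197, 0.0806]
tcp_rot: [0.352, 2.595, -0.028]
force: [-10.1, 4.3, 5.0]
grip_width: 0.0349
```

```bash
python3 - <<'E'
from h import *
ds()
im=r.capture("top"); cv2.imwrite("pics/top13.png",im);cv2.imwrite("pics/t13.png",cv2.resize(im[205:250,205:255],(666,600),interpolation=cv2.INTER_CUBIC))
E
```

```text
t 17.52 deck [ 0.7  1.6 25.8] F [-6.8  2.4  9.7] M [ 0.3   1.6  -0.01] q6 -0.973 w 0.0349
phi 174.81 tilt 0.13
```

View pics/t13.png

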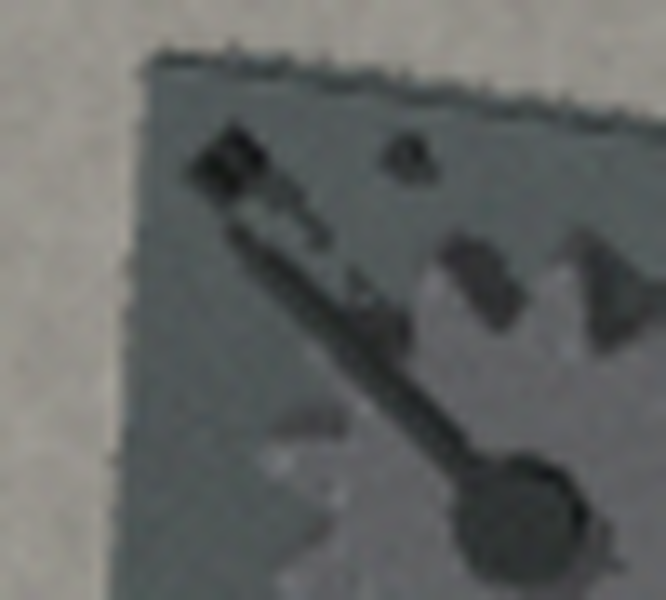

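```bash
python3 - <<'E'
from h import *
t=r.get_calibration("top")
xd,yd,zd=deck()
M=onz(t,243.8,243.5,.083)-.029*zd
for px in((230,228),(250,250)):
    o,d=ray(t,204.5+px[0]/13.32,204.5+px[1]/13.32);b=M+.025*zd;x=o+d*((b-o)@zd)/(d@zd)-M
    print(np.degrees(np.arctan2(x@yd,x@xd)),np.hypot(x@xd,x@yd))
E
```

```text
52.55464317278262 0.07413865414316237
52.91007972774138 0.06884521069551303
```

>>> apply_moves:
  plan: "0 0 0 0 0 -1.2 1;0 0 0 0 0 -1.2 1;0 0 0 0 0 0 1;0 0 -0.01 0 0 0 1;0 0 0 0 0 0 1;0 0 0 0 0 0 0.4;0 0 0 0 0 0 0.2;0 0 0 0 0 0 0.2;0 0 0 0 0 0 0.2;0 0 0 0 0 0 0.2"

```text
time: 18.4
ee_pos: [0.4987, 0.1186, 0.0806]
tcp_rot: [0.299, 2.602, -0.047]
force: [0.9, 0.7, 0.0]
grip_width: 0.0684
```

```bash
python3 - <<'E'
from h import *
ds()
im=r.capture("wrist"); cv2.imwrite("pics/w14.png",im)
im=r.capture("top"); cv2.imwrite("pics/top14.png",im);cv2.imwrite("pics/t14.png",cv2.resize(im[205:250,205:255],(666,600),interpolation=cv2.INTER_CUBIC))
E
```

```text
t 18.4 deck [ 1.1  0.5 25.5] F [ 0.7  0.8 -0.3] M [ 0.02  0.47 -0.01] q6 -1.016 w 0.0684
phi 177.21 tilt 0.03
```

View pics/w14.png

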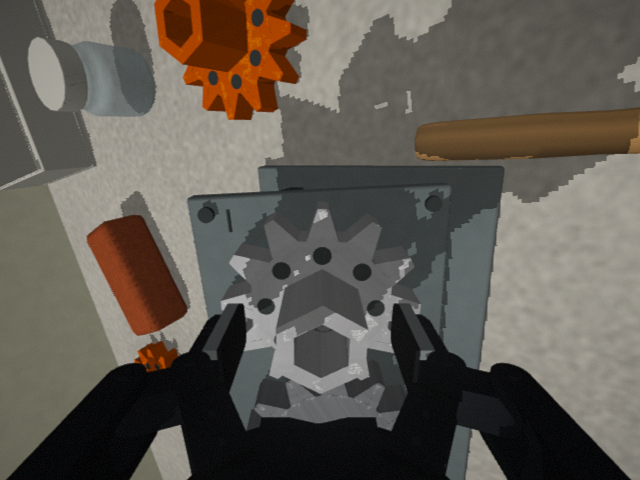

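View pics/t14.png

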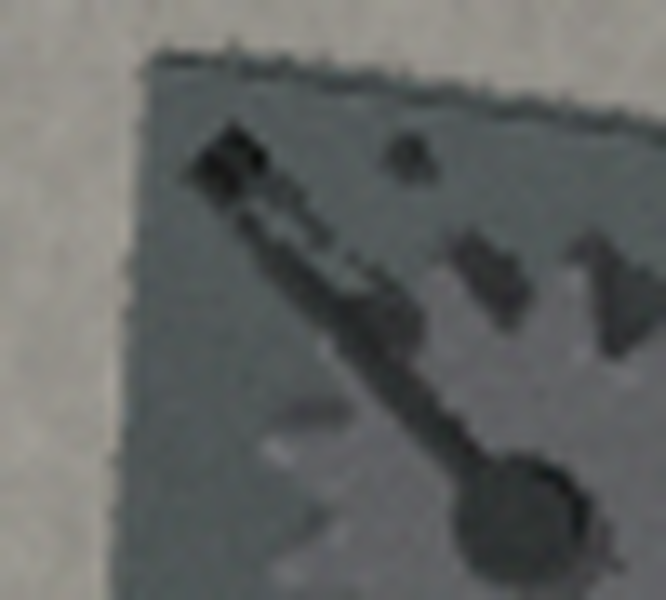

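>>> apply_moves:
  plan: "0 0 -0.1 0 0 0 0.2;0 0 -0.2 0 0 0 0.2;0 0 -0.3 0 0 0 0.2;0 0 -0.4 0 0 0 0.2;0 0 -0.5 0 0 0 0.2;0 0 -0.6 0 0 0 0.2;0 0 -0.6 0 0 0 0.2;0 0 -0.5 0 0 0 0.2;0 0 0 0 0 0 0.2;0 0 0 0 0 0 0.2"

```text
time: 19.33
ee_pos: [0.4358, 0.1307, 0.1929]
tcp_rot: [0.297, 2.6, -0.044]
force: [0.5, 0.3, -0.3]
grip_width: 0.0686
```

>>> apply_moves:
  plan: "0 0 -0.6 0 0 0 0.2;0 0 -0.6 0 0 0 0.2;0 0 -0.6 0 0 0 0.2;0 0 0 0 0 0 0.2;0 0 0 0 0 0 0.2;0 0 0 0 0 0 0.2;0 0 0 0 0 0 0.2;0 0 0 0 0 0 0.2;0 0 0 0 0 0 0.2;0 0 0 0 0 0 0.2"

```text
time: 20.17
ee_pos: [0.4001, 0.1363, 0.2527]
tcp_rot: [0.298, 2.603, -0.048]
force: [0.2, 1.1, -0.2]
grip_width: 0.0681
```

```bash
python3 - <<'E'
from h import *
ds()
im=r.capture("wrist"); cv2.imwrite("pics/w15.png",im)
im=r.capture("top"); cv2.imwrite("pics/t15.png",cv2.resize(im[195:295,200:325],(750,600),interpolation=cv2.INTER_CUBIC))
im=r.capture("scene"); cv2.imwrite("pics/s15.png",cv2.resize(im[130:265,270:450],(800,600),interpolation=cv2.INTER_CUBIC))
E
```

```text
t 20.17 deck [  0.4   0.3 224.7] F [-0.1  1.1 -0.1] M [ 0.    0.42 -0.01] q6 -0.845 w 0.0681
phi 177.25 tilt 0.13
```

View pics/w15.png

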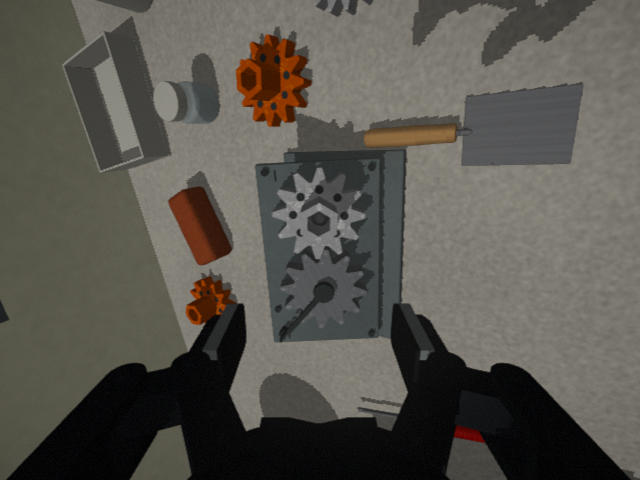

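View pics/t15.png

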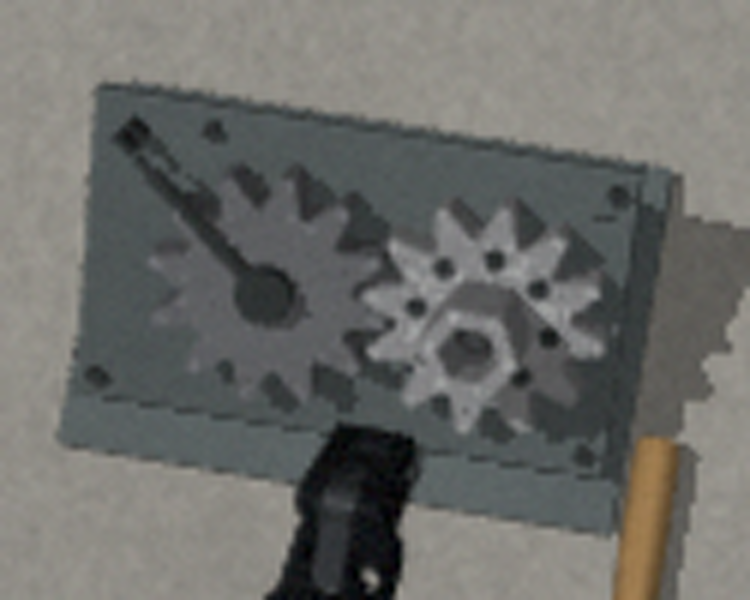

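View pics/s15.png

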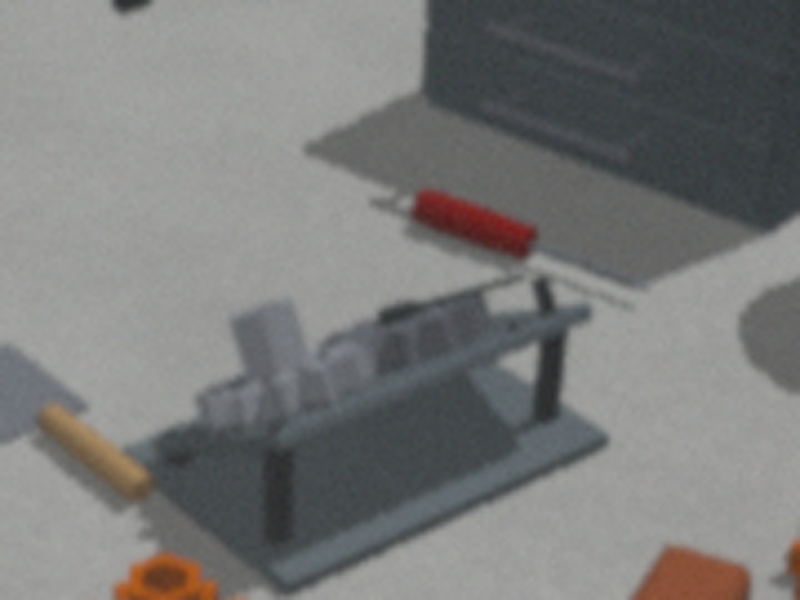

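```bash
python3 -c "
from plant import r
print(r.close_job())"
```

```text
the job is handed in; nothing more can be done
None
```

The 12-tooth gear (teeth counted in the wrist image) is on the bare post, down on the deck and in mesh. I turned it about 77° counter-clockwise until the pointer reached the index rib. I then let go, drew the hand back along the post's axis and handed the job in at about 20 s.

- **Seating:** it went down with no measurable force until about 28 N when it met the deck. After release, all three views show it flat on the deck and meshed.
- **Pointer:** measured about 2.3° short of the index, so I turned a final 2.4°. After that I judged its alignment with the rib only by eye, in the top and scene views.
- **Hand and surroundings:** wrist force was near zero after release, and the hand was well clear of the gear. Nothing nearby that I could see had moved, but I did not measure the other gears or the bystanders again.
- **Disagreements:**
  - My first top-view reading of the tester was a few millimetres off, and its yaw read -6.4° instead of about -10.3°. I corrected both before lowering the gear.
  - The wrist camera was biased by about 3.5 px, and I allowed for that.
  - The top and corrected wrist views still differed by 2–3 mm on the post, so I aimed between them.

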